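Press the test gear into the spring-loaded spindle

ROBOT

A 6-joint arm with a two-finger parallel gripper is mounted at the origin on the work surface. World frame = base frame: x ahead of the robot, y to its left, z up, the work surface at z = 0. Lengths are in mm, angles in rad, forces in N, time in s.
With the tool pointing down it reaches from about 275 to 1000 mm from the base axis. Payload 8.4 kg.
Tool frame: the origin (TCP) lies on the centre line of the jaws, within the pads' length; the fingertips stand r.tip_reach ahead of it and the grasp point (between the pads) lies 11 mm behind it (r.tip_reach is the distance from the TCP to the fingertips, in mm); z points along the fingers, y is the line along which they close (so a half turn about z gives the same grasp; the last joint's range is limited). The gripper opens to 85 mm and grips with 20 to 120 N. Pads are 22 mm wide; open, the fingers measure 114 mm over their backs; the gripper's body (76 mm by 85 mm) begins 54 mm behind the grasp point. The pads swing forward as they close: fully open they stand 13 mm farther back than shut.
Start: joints at [-1.117, 0.353, 1.633, -0, 1.155, -0.002], TCP at [275.112, -561.196, 239.281] pointing down, gripper open.
Joint ranges: [-2.63, 2.63], [-0.92, 2.1], [0.06, 2.66], [-1.3, 4.44], [0, 2.69], [-3.02, 3.02]. Speed limits (rad/s): [2.22, 2.22, 2.79, 3.14, 3.14, 3.14].

INTERFACE

Orientations are given as [roll, pitch, yaw] about the fixed x, y, z axes, in that order (R = Rz(yaw) Ry(pitch) Rx(roll)).
In Python, from rig import r gives the robot as it stands.
- The arm moves only by the tool carry_out, never from a script. Its argument "targets" is a list of rows, each an object with "dp": the shift along the tool's x, y, z in mm, a list of three; "yaw": the turn about the tool's z in degrees. A call has 1 to 12 rows; each row is the pose to reach, as a shift and turn from the pose commanded when the call began, along the tool's axes at that moment; what a row does not reach only later rows make up. A row lasts 1/8 s, in which the tool goes at most 62.5 mm and 10.7 degrees, less where a joint would pass 70% of its speed; a pose out of reach is approached as far as the arm can. A call with a gripper value outside its range is refused whole. "fingers" is the opening, from -1 (shut) to 1 (fully open), so that 0 is half open, set as the call begins (left out, the last holds). The fingers move at their own pace and stop on an object; "grip_force" is the grip in N (left out, the last holds). Time passes only in rows, so rows that repeat a pose let the fingers close. It gives the time, the measured TCP pose, the force, the opening and the grip force at its end, in the units of the state.
- r.sense(): the state, without advancing time (a new reading comes with each control period).
- r.grab_frame(name): name is "scene" or "top" or "wrist"; returns the picture (384x512x3 uint8, red, green, blue); there is no depth.
- r.get_calibration(name): a dict with "fx", "fy", "cx", "cy" (pixels), "dist_coeffs" ([k1, k2, p1, p2, k3] as OpenCV has them; the pictures are not rectified), "rvec" (rotation vector, rad) and "tvec" (3), from world to camera coordinates, as OpenCV has them. Camera axes: x right, y down, z forward; pixel columns grow to the right and rows downward; lengths in mm; the calibration is good to about 2 mm. A picture is of the moment at which its call begins: read the wrist's pose just before it. get_calibration takes no time and is no camera call; for the wrist camera it gives the pose at the moment of the call.
- r.sign_off(): hands the job in; it is judged then, once.
The state is a dict: "clock": time; "qpos": joint angles; "qvel": joint speeds; "joint_efforts": joint torques, N m; "eef_pos": TCP position; "tcp_rot": TCP orientation; "contact_force": force on the tool from outside, world axes, zero at the start; "wrist_torque": the same for the moment, N m; "opening": opening from 0.0 (shut) to 1.0 (fully open); "grasp_force": force on a finger pad.
Only numpy, scipy, OpenCV 4.12 (cv2) and the standard library are available. Lean on these libraries where they do the work, as an engineer would, in place of code of your own. Each camera call takes 0.05 s, during which the arm holds its last target. There are 200 camera calls.

TASK

Lift the clear hood of the blue drive unit (it has a red bar for this) and lay it back gently onto its open stop, without flinging it. Then take the white gear with the blue wing grip from its black stand, turn it until the cross on its stem meshes with the cross slot between the four brass jaws of the spindle, and slide it fully home against the spring. Finish while still gripping the gear and pressing it home, with the hood still open, and leave the other things on the bench alone.

Things in the scene. Friction and masses are not known exactly. Their poses are not given: they have to be found in the camera images.
- unit: Blue drive unit, a housing 200 (x) x 210 (y) x 60 mm high, fixed to the bench. Origin on the bench, straight under the spindle axis (middle of the housing); z up; its y axis points to the hinge side of the hood. Hinge lugs stand on the deck on the +y side.
- hood (a joint): Angle of the clear yellow-edged hood (136 x 145 mm, top 110 mm above the bench when shut, 0.3 kg): 0 = shut over the spindle, grows as its free edge (unit's -y side) is lifted, 1.85 rad = open on its stop, leaning back past the hinge. Starts at 0 to 0.4. Damped friction hinge: it stays at whatever angle it is left; about 3 to 4 N at the bar moves it.
- hood_hinge (a point): Middle of the hood's hinge axis: 85 mm along +y from the unit's origin and 78 mm above the bench. The axis runs along the unit's x. The frame turns with the hood (like the unit's frame when shut).
- hood_bar (a point): Middle of the red round lifting bar, 12 mm thick, 90 mm long, parallel to the hinge, on two 10 mm arms (80 mm clear between). In the hood's frame at y = -171, z = +56 mm from the hinge axis (radius 180), 26 mm out and 26 mm up from the hood's free top edge; 134 mm above the bench when shut, 227 mm when open. Pinch it from above across its thickness; it turns between the fingers.
- hub: Spindle hub on the unit's deck (locked); its angle differs each time. Origin: centre of its foot, 60 mm above the bench; z = spindle axis. Dark disc, radius 29, 8 mm thick, with four 13 mm square brass jaws up to z = 34 mm; between them a cross slot 10 mm wide, 26 deep, arms along hub x and y, open ends. Red spring pin in the middle reaches z = 24 mm; pushes 3 N, 9 N with the gear home.
- gear: White gear, 76 mm across, 12 mm thick, about 0.15 kg. Origin: centre of the disc's underside, z up. On top a blue wing grip 40 (x) x 12 (y) mm, from z = 12 to 46 mm. Below, a steel cross stem 20 mm long, arms 26 mm tip to tip, 8 mm wide along x and y, foot V-bevelled over the last 8 mm; any quarter turn fits. Home: underside on the jaw tops (z = 34 mm in the hub's frame). The spring lifts it if let go.
- stand: Black tube, outer radius 27, bore radius 19, 45 mm high, fixed to the bench, in which the gear's stem hangs at the start (the gear lies on its rim). Origin at the centre of its foot.
- module: Bystander: grey electronics module 75 x 55 x 33 mm. Origin under its centre.
- screwdriver: Bystander: screwdriver with a red handle, lying beyond the unit.
- grease: Bystander: small white jar with a black lid, 60 mm across, 45 mm high.
Not all that is in view belongs to the job. What is shaped like the stand but green, purple or turquoise is not meant.

How it is judged:
By the outcome, as a careful person would: the job done as asked, in the order asked, and still so for the second after the job is handed in, while the arm keeps its last pose, push and grip.
It also fails if it takes over 54 s, if anything falls off the work surface, if the arm or the gripper's body presses on something with over 40 N, if the wrist force passes 120 N, or if a joint passes its speed limit or range.

## Working session

There is one attempt and no reset: what is moved stays moved. The work goes in short steps, Python scripts to look and compute and a tool call to move; the robot and the scene stay as the last step left them, time stands still between calls to the robot, and variables do not carry over. Pictures are saved under pics/ and viewed, at most 10 in all, crops included, and the job is handed in when it is done.

Besides the shell and the picture viewer there is one more tool, called after "Request:" by a JSON object that holds its "method" and its "body". carry_out: Moves the arm, as the interface text tells. Its arguments: {"type":"object","properties":{"targets":{"type":"array","items":{"type":"object","properties":{"dp":{"type":"array","items":{"type":"number"}},"yaw":{"type":"number"}}}},"fingers":{"type":"number"},"grip_force":{"type":"number"}},"required":["targets"]}

```bash
mkdir -p pics; ls
python3 - <<'E'
from rig import r
import cv2
s=r.sense();print(s, r.tip_reach)
for n in("scene","top"):
    im=r.grab_frame(n);cv2.imwrite(f"pics/{n}0.png",im[:,:,::-1]);c=r.get_calibration(n);print(n,c)
a=cv2.imread("pics/scene0.png");b=cv2.imread("pics/top0.png")
E
```

```text
pics
{'clock': 0.0, 'qpos': array([-1.11738797e+00,  3.53665195e-01,  1.63420209e+00,  1.61406097e-05,
        1.15521459e+00, -2.37364660e-03]), 'qvel': array([ 0.00091084, -0.00060486,  0.0003391 ,  0.00076197, -0.0013733 ,
        0.00033622]), 'joint_efforts': array([-1.30607928e-03, -6.05260992e+01, -3.42056644e+01, -2.42288679e-04,
        9.34372918e-03, -1.15171616e-05]), 'eef_pos': array([ 274.89833999, -560.72949804,  238.52196609]), 'tcp_rot': array([-3.14010347e+00, -1.82918742e-05,  4.55775467e-01]), 'contact_force': array([0.08572555, 0.27316394, 0.51118815]), 'wrist_torque': array([ 0.00603811,  0.02136083, -0.01825216]), 'grasp_force': 0.0, 'opening': 0.9965962710789672} 8.0
scene {'fx': 426.2158205353563, 'fy': 426.2158205353563, 'cx': 255.83620917883613, 'cy': 189.36513677562692, 'dist_coeffs': array([-0.02159792,  0.        ,  0.        ,  0.        ,  0.        ]), 'rvec': array([ 1.47084436,  2.01521124, -0.89268493]), 'tvec': array([ 196.03146308, -309.92778144, 1544.6863986 ])}
top {'fx': 387.70379955631967, 'fy': 387.70379955631967, 'cx': 248.83019201264835, 'cy': 187.5658346577512, 'dist_coeffs': array([0.02957233, 0.        , 0.        , 0.        , 0.        ]), 'rvec': array([ 2.20324358, -2.1400816 ,  0.10382848]), 'tvec': array([ -19.80358499,  622.97932653, 1133.54493881])}
```

View pics/scene0.png

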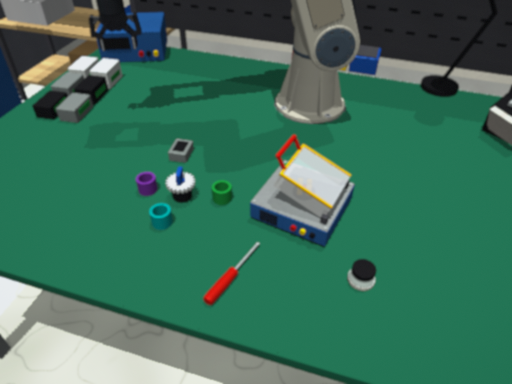

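View pics/top0.png

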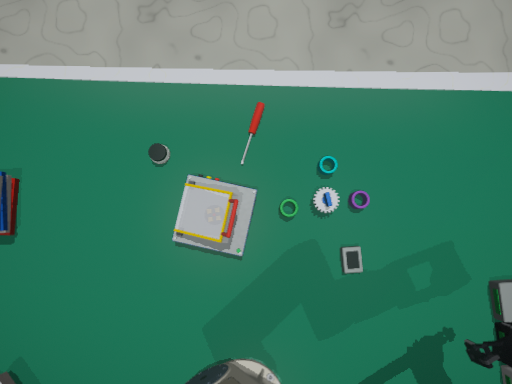

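The scene view shows the unit around (303,200) with the bar at (289,150), the gear at (181,184) on the black stand. The top view shows the bar at (231,218), the gear at (326,200) and the deck around (215,215), so the unit's -y points roughly to world -y.

```bash
cat > h.py <<'E'
from rig import r
import cv2, numpy as np
def ray(c,uv):
    K=np.array([[c['fx'],0,c['cx']],[0,c['fy'],c['cy']],[0,0,1]])
    n=cv2.undistortPoints(np.array(uv,float).reshape(-1,1,2),K,c['dist_coeffs']).reshape(-1,2)
    R=cv2.Rodrigues(np.array(c['rvec']))[0]
    return -R.T@c['tvec'], np.c_[n,np.ones(len(n))]@R
def plane(c,uv,z):
    o,d=ray(c,uv); return o+d*((z-o[2])/d[:,2])[:,None]
def tri(c1,u1,c2,u2):
    o1,d1=ray(c1,u1);o2,d2=ray(c2,u2);out=[]
    for a,b in zip(d1,d2):
        t=np.linalg.lstsq(np.c_[a,-b],o2-o1,rcond=None)[0]
        p,q=o1+t[0]*a,o2+t[1]*b; out.append([*(p+q)/2,np.linalg.norm(p-q)])
    return np.array(out)
def proj(c,p):
    K=np.array([[c['fx'],0,c['cx']],[0,c['fy'],c['cy']],[0,0,1]])
    return cv2.projectPoints(np.array(p,float).reshape(-1,1,3),np.array(c['rvec']),np.array(c['tvec']),K,c['dist_coeffs'])[0].reshape(-1,2)
def mask(im,lo,hi,win=None):
    m=cv2.inRange(cv2.cvtColor(im,cv2.COLOR_RGB2HSV),np.array(lo),np.array(hi))
    if win: 
        k=np.zeros_like(m);x0,y0,x1,y1=win;k[y0:y1,x0:x1]=255;m&=k
    return m
def pts(m): return np.argwhere(m>0)[:,::-1].astype(float)
E
python3 - <<'E'
from h import *
T=r.get_calibration('top');S=r.get_calibration('scene')
t=cv2.imread('pics/top0.png')[:,:,::-1].copy();s=cv2.imread('pics/scene0.png')[:,:,::-1].copy()
np.set_printoptions(precision=1,suppress=True)
def red(im,w): return mask(im,(0,150,90),(6,255,255),w)|mask(im,(172,150,90),(180,255,255),w)
for n,im,w in(('t',t,(215,190,245,245)),('s',s,(270,130,305,170))):
    p=pts(red(im,w)); print(n,len(p),cv2.minAreaRect(p.astype(np.float32)),cv2.boxPoints(cv2.minAreaRect(p.astype(np.float32))))
# deck: not green
hsv=cv2.cvtColor(t,cv2.COLOR_RGB2HSV)
g=mask(t,(0,0,90),(180,110,255),(165,165,265,265))|mask(t,(15,120,120),(35,255,255),(165,165,265,265))
g=cv2.morphologyEx(g,cv2.MORPH_OPEN,np.ones((3,3)))
g=cv2.morphologyEx(g,cv2.MORPH_CLOSE,np.ones((7,7)))
cs=max(cv2.findContours(g,0,2)[0],key=cv2.contourArea)
rc=cv2.minAreaRect(cs);b=cv2.boxPoints(rc);print('deck',rc);print(plane(T,b,60)); print(plane(T,[rc[0]],60))
w=mask(t,(0,0,150),(180,60,255),(305,180,345,222));cs=max(cv2.findContours(cv2.morphologyEx(w,cv2.MORPH_CLOSE,np.ones((9,9))),0,2)[0],key=cv2.contourArea);(c,rad)=cv2.minEnclosingCircle(cs);print('gear',c,rad,plane(T,[c],57))
p=pts(mask(t,(105,130,60),(130,255,255),(305,180,345,222)));rc2=cv2.minAreaRect(p.astype(np.float32));bb=cv2.boxPoints(rc2);print('grip',rc2);print(plane(T,bb,91),plane(T,[rc2[0]],91))
c=t[165:265,165:365];c=cv2.resize(c,(800,400),interpolation=cv2.INTER_CUBIC)
sc=cv2.resize(s[120:245,140:365],(800,444),interpolation=cv2.INTER_CUBIC)[:,:]
cv2.imwrite('pics/c1.png',np.vstack([c,sc[:200]])[:,:,::-1])
E
```

```text
t 166 ((229.6291961669922, 217.8910369873047), (8.655891418457031, 38.06220245361328), 11.976131439208984) [[221.4 235.6]
 [229.3 198.4]
 [237.8 200.2]
 [229.9 237.4]]
s 181 ((287.29998779296875, 150.10000610351562), (13.399998664855957, 33.39999771118164), 36.869895935058594) [[271.9 159.4]
 [292.  132.7]
 [302.7 140.8]
 [282.6 167.5]]
deck ((214.31138610839844, 214.2298583984375), (72.95765686035156, 70.6971206665039), 12.804265975952148)
[[460.5 218.1  60. ]
 [661.9 182.1  60. ]
 [620.3 -27.7  60. ]
 [420.3  11.9  60. ]]
[[539.8  96.2  60. ]]
gear (326.027099609375, 199.44088745117188) 13.20063304901123 [[ 592.4 -228.    57. ]]
grip ((326.1922912597656, 198.96153259277344), (13.335897445678711, 7.452413558959961), 78.69007110595703)
[[ 607.5 -207.5   91. ]
 [ 612.2 -228.2   91. ]
 [ 575.3 -235.9   91. ]
 [ 570.6 -215.3   91. ]] [[ 591.4 -221.7   91. ]]
```

View pics/c1.png

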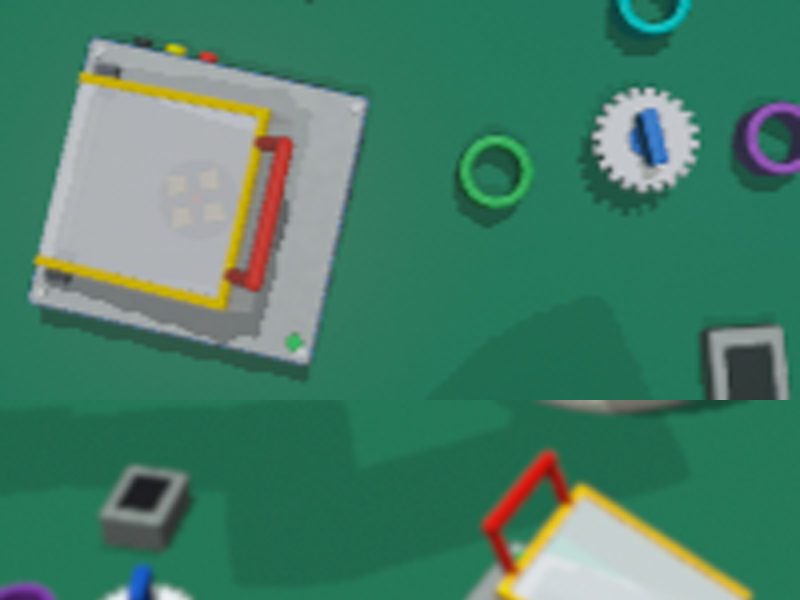

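The crop shows the bar ends in the top view at about (236,200) and (228,236), in the scene view at about (278,155) and (294,135.5). The deck rectangle is clean, and the hub is visible through the hood.

Run:
```python
from h import *
np.set_printoptions(precision=1,suppress=True)
T=r.get_calibration('top');S=r.get_calibration('scene')
b=tri(T,[(236.2,200.3),(228,236)],S,[(278,155.2),(294.1,135.5)]);print(b)
m=b[:,:3].mean(0);d=b[0]-b[1];print('bar',m,np.degrees(np.arctan2(d[1],d[0])),np.linalg.norm(d[:3]))
yw=np.radians(-11.1);ux=np.array([np.cos(yw),np.sin(yw),0]);uy=np.array([-np.sin(yw),np.cos(yw),0]);U=np.array([539.8,96.2,0])
v=m-U;y,z=v@uy-85,v[2]-78;print('unit x',v@ux,'rel',y,z,np.hypot(y,z),'theta',np.arctan2(z,-y)-np.arctan2(56,171))
s=r.sense();R=cv2.Rodrigues
from scipy.spatial.transform import Rotation as Ro
M=Ro.from_euler('xyz',s['tcp_rot']).as_matrix();print(M)
c=r.get_calibration('wrist');print('wristcam in tool',M.T@(-cv2.Rodrigues(c['rvec'])[0].T@c['tvec']-s['eef_pos']), M.T@cv2.Rodrigues(c['rvec'])[0].T)
for th in (0.1,.2,.3,.4):
    a=th+np.arctan2(56,171);q=U+uy*(85-180*np.cos(a))+[0,0,78+180*np.sin(a)];print(th,q,proj(T,q),proj(S,q))
```

```text
[[574.   29.5 189.7   0.2]
 [482.3  46.8 189.1   1.7]]
bar [528.1  38.1 189.4] -10.696558667174198 93.3624548388074
unit x -0.27301222364935623 rel -144.2114220979502 111.44676280643836 182.2561801518612 theta 0.3414567081992809
[[ 0.9  0.4 -0. ]
 [ 0.4 -0.9  0. ]
 [-0.  -0.  -1. ]]
wristcam in tool [  69.1    0.9 -134.8] [[-0.  -1.  -0.3]
 [ 1.  -0.   0. ]
 [-0.  -0.3  1. ]]
0.1 [524.5  18.1 150.8] [[240.4 219.9]] [[278.2 155.3]]
0.2 [526.   26.  166.9] [[237.3 219.1]] [[281.4 151.1]]
0.3 [527.9  35.5 182.1] [[233.4 218.2]] [[285.3 147.3]]
0.4 [530.   46.4 196.2] [[229.  217.1]] [[289.8 143.8]]
```

Request:
{"method": "carry_out", "body": {"targets": [{"dp":[25,-21,-2],"yaw":2},{"dp":[65,-56,-5],"yaw":6},{"dp":[110,-96,-8],"yaw":10},{"dp":[157,-136,-10],"yaw":14},{"dp":[204,-177,-12],"yaw":18},{"dp":[251,-218,-14],"yaw":22},{"dp":[298,-259,-16],"yaw":26},{"dp":[345,-300,-18],"yaw":30},{"dp":[390,-340,-20],"yaw":33},{"dp":[433,-378,-22],"yaw":35},{"dp":[467,-407,-22],"yaw":37},{"dp":[491,-427,-22],"yaw":37.2}], "fingers": 0, "grip_force": 40}}

```text
clock: 1.6
eef_pos: [528.4, 40.4, 261.0]
tcp_rot: [-3.142, 0.0, -0.192]
contact_force: [0.2, -0.7, 0.4]
opening: 0.5
grasp_force: 0.0
```

Run:
```python
from h import *
im=r.grab_frame('wrist');cv2.imwrite('pics/w1.png',im[:,:,::-1]);s=r.sense();c=r.get_calibration('wrist')
print(s['eef_pos'],s['tcp_rot'],s['qpos'],s['opening'],s['clock'],proj(c,[[528,38,189]]))
m=mask(im,(0,150,90),(6,255,255))|mask(im,(172,150,90),(180,255,255));p=pts(m).astype(np.float32);print(len(p),cv2.minAreaRect(p))
print(plane(c,[cv2.minAreaRect(p)[0]],189))
```

```text
[529.70042681  42.61838997 261.08460686] [-3.13964092e+00 -4.36736865e-04 -1.92391093e-01] [0.07634981 0.1851553  1.80946826 0.00193793 1.14603052 1.838739  ] 0.49461572430728395 1.65 [[267.62710604 207.40641614]]
2782 ((244.90850830078125, 160.25146484375), (216.83445739746094, 63.115352630615234), 73.36119842529297)
[[563.75587783  46.80515041 189.        ]]
```

View pics/w1.png

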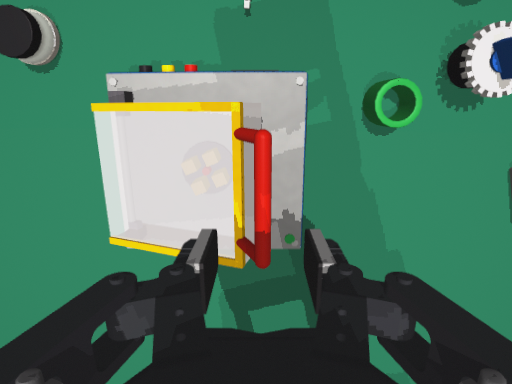

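The wrist view shows the bar vertical at column 263, rows 130–265, between the open fingers (inner edges 217 and 305).

Run:
```python
from h import *
s=r.sense();c=r.get_calibration('wrist');p=s['eef_pos'];print(p,s['qvel'])
print(plane(c,[(263,132),(263,265),(263,198)],189)); print(proj(c,[[p[0],p[1],189],p]))
```

```text
[529.70042681  42.61838997 261.08460686] [-0.05466119 -0.02292261  0.03383464 -0.01435361  0.00017297 -0.08789882]
[[579.87574333  31.31086602 189.        ]
 [484.38900992  49.6954051  189.        ]
 [535.38547976  39.88041461 189.        ]]
[[260.69505238 206.33859308]
 [260.55170081 254.27737451]]
```

Request:
{"method": "carry_out", "body": {"targets": [{"dp":[0,-1,10]},{"dp":[0,-1,25]},{"dp":[0,-1,42]},{"dp":[0,-1,58]},{"dp":[0,-1,72]},{"dp":[0,-1,80]},{"dp":[0,-1,83]},{"dp":[0,-1,83]}]}}

```text
schema error: expected keys dp, yaw
```

Request:
{"method": "carry_out", "body": {"targets": [{"dp":[0,0,0]},{"dp":[0,0,0]},{"dp":[0,0,0]},{"dp":[0,0,0]},{"dp":[0,0,0]},{"dp":[0,0,0]}], "fingers": -1, "grip_force": 40}}

```text
schema error: expected keys dp, yaw
```

Run:
```python
from h import *
s=r.sense();p=s['eef_pos'];print(p,s['contact_force'],s['opening'],s['grasp_force'])
yw=np.radians(-11.0);uy=np.array([-np.sin(yw),np.cos(yw)]);
# model: hinge y/z relative to grasp pt
U=np.array([539.8,96.2]);y=(p[:2]-U)@uy-85;z=p[2]+11-78;print(y,z,np.hypot(y,z))
a0=np.arctan2(z,-y);th0=a0-np.arctan2(56,171);print('th',th0);ae=np.arctan2(56,171)+1.85;R=180
t=np.linspace(0,1,37)[1:];f=t*t*(3-2*t)
cy=lambda a:-R*np.cos(a);cz=lambda a:R*np.sin(a)
for k,g in enumerate(f):
    a=a0+(ae-a0)*g; 
    k0=k//12*12; ab=a0 if k0==0 else a0+(ae-a0)*f[k0-1]
    print(k+1,'th %.2f dp y %.1f z %.1f'%(a-np.arctan2(56,171),-(cy(a)-cy(ab)),-(cz(a)-cz(ab))))
```

```text
[529.70042681  42.61838997 261.08460686] [1.36875376 1.66115371 0.07598257] 0.49461572430728395 0.0
-139.52425435710717 194.0846068613377 239.03106947513487
th 0.6310306694640757
1 th 0.63 dp y -0.4 z -0.3
2 th 0.64 dp y -1.6 z -1.1
3 th 0.66 dp y -3.5 z -2.5
4 th 0.67 dp y -6.2 z -4.3
5 th 0.70 dp y -9.6 z -6.4
6 th 0.72 dp y -13.6 z -8.9
7 th 0.75 dp y -18.3 z -11.6
8 th 0.78 dp y -23.6 z -14.4
9 th 0.82 dp y -29.6 z -17.2
10 th 0.86 dp y -36.1 z -20.1
11 th 0.90 dp y -43.1 z -22.8
12 th 0.95 dp y -50.6 z -25.4
13 th 0.99 dp y -8.0 z -2.3
14 th 1.04 dp y -16.3 z -4.3
15 th 1.09 dp y -24.9 z -6.0
16 th 1.14 dp y -33.8 z -7.2
17 th 1.19 dp y -42.8 z -8.1
18 th 1.24 dp y -52.0 z -8.4
19 th 1.29 dp y -61.1 z -8.3
20 th 1.34 dp y -70.1 z -7.7
21 th 1.39 dp y -79.1 z -6.7
22 th 1.44 dp y -87.7 z -5.3
23 th 1.49 dp y -96.1 z -3.5
24 th 1.53 dp y -104.1 z -1.4
25 th 1.58 dp y -7.6 z 2.4
26 th 1.62 dp y -14.7 z 4.9
27 th 1.66 dp y -21.3 z 7.6
28 th 1.70 dp y -27.3 z 10.3
29 th 1.73 dp y -32.7 z 13.0
30 th 1.76 dp y -37.5 z 15.5
31 th 1.79 dp y -41.6 z 17.9
32 th 1.81 dp y -45.0 z 19.9
33 th 1.83 dp y -47.7 z 21.6
34 th 1.84 dp y -49.7 z 22.9
35 th 1.85 dp y -50.9 z 23.7
36 th 1.85 dp y -51.3 z 24.0
```

Request:
{"method": "carry_out", "body": {"targets": [{"dp":[0,-1,10],"yaw":0},{"dp":[0,-1,25],"yaw":0},{"dp":[0,-1,42],"yaw":0},{"dp":[0,-1,58],"yaw":0},{"dp":[0,-1,72],"yaw":0},{"dp":[0,-1,80],"yaw":0},{"dp":[0,-1,83],"yaw":0},{"dp":[0,-1,83],"yaw":0}]}}

```text
clock: 2.65
eef_pos: [528.4, 39.4, 178.4]
tcp_rot: [-3.142, -0.0, -0.193]
contact_force: [0.2, -0.3, -0.4]
opening: 0.502
grasp_force: 0.0
```

Request:
{"method": "carry_out", "body": {"targets": [{"dp":[0,0,0],"yaw":0},{"dp":[0,0,0],"yaw":0},{"dp":[0,0,0],"yaw":0},{"dp":[0,0,0],"yaw":0},{"dp":[0,0,0],"yaw":0},{"dp":[0,0,0],"yaw":0}], "fingers": -1, "grip_force": 40}}

```text
clock: 3.4
eef_pos: [528.4, 38.9, 178.5]
tcp_rot: [3.141, -0.001, -0.193]
contact_force: [-1.5, -5.7, 5.3]
opening: 0.126
grasp_force: 39.3
```

```bash
cat > arc.py <<'E'
from h import *
s=r.sense();p=s['eef_pos'];print(p,s['contact_force'],s['opening'],s['grasp_force'])
yw=np.radians(-11.0);uy=np.array([-np.sin(yw),np.cos(yw)]);
U=np.array([539.8,96.2]);y=(p[:2]-U)@uy-85;z=p[2]+11-78;print(y,z,np.hypot(y,z))
a0=np.arctan2(z,-y);th0=a0-np.arctan2(56,171);print('th',th0);ae=np.arctan2(56,171)+1.85;R=180
t=np.linspace(0,1,37)[1:];f=t*t*(3-2*t)
cy=lambda a:-R*np.cos(a);cz=lambda a:R*np.sin(a)
for k,g in enumerate(f):
    a=a0+(ae-a0)*g; 
    k0=k//12*12; ab=a0 if k0==0 else a0+(ae-a0)*f[k0-1]
    print(k+1,'th %.2f dp y %.1f z %.1f'%(a-np.arctan2(56,171),-(cy(a)-cy(ab)),-(cz(a)-cz(ab))))
E
python3 arc.py
```

```text
[528.40794438  38.92729871 178.5228343 ] [-1.53962674 -5.66966977  5.26723479] 0.12626173496209345 39.25394654273987
-143.39414714364761 111.52283430146838 181.65688537924137
th 0.34453913270583986
1 th 0.35 dp y -0.4 z -0.5
2 th 0.36 dp y -1.5 z -1.9
3 th 0.37 dp y -3.3 z -4.2
4 th 0.40 dp y -5.9 z -7.2
5 th 0.42 dp y -9.2 z -10.9
6 th 0.46 dp y -13.2 z -15.1
7 th 0.49 dp y -17.9 z -19.8
8 th 0.53 dp y -23.4 z -24.8
9 th 0.58 dp y -29.7 z -30.1
10 th 0.63 dp y -36.6 z -35.4
11 th 0.68 dp y -44.3 z -40.6
12 th 0.73 dp y -52.7 z -45.7
13 th 0.79 dp y -9.0 z -4.8
14 th 0.85 dp y -18.6 z -9.3
15 th 0.91 dp y -28.7 z -13.2
16 th 0.97 dp y -39.3 z -16.6
17 th 1.03 dp y -50.1 z -19.4
18 th 1.10 dp y -61.2 z -21.5
19 th 1.16 dp y -72.4 z -22.9
20 th 1.22 dp y -83.6 z -23.7
21 th 1.28 dp y -94.6 z -23.7
22 th 1.34 dp y -105.5 z -23.0
23 th 1.40 dp y -116.0 z -21.8
24 th 1.46 dp y -126.1 z -20.0
25 th 1.51 dp y -9.6 z 2.3
26 th 1.57 dp y -18.5 z 4.9
27 th 1.61 dp y -26.8 z 7.8
28 th 1.66 dp y -34.3 z 10.8
29 th 1.70 dp y -41.1 z 13.9
30 th 1.74 dp y -47.1 z 16.9
31 th 1.77 dp y -52.2 z 19.7
32 th 1.80 dp y -56.5 z 22.2
33 th 1.82 dp y -59.8 z 24.3
34 th 1.84 dp y -62.3 z 25.9
35 th 1.85 dp y -63.8 z 26.9
36 th 1.85 dp y -64.3 z 27.2
```

Request:
{"method": "carry_out", "body": {"targets": [{"dp":[0,-0.5,-0.5],"yaw":0},{"dp":[0,-1.5,-2],"yaw":0},{"dp":[0,-3.3,-4.2],"yaw":0},{"dp":[0,-6,-7.2],"yaw":0},{"dp":[0,-9.2,-11],"yaw":0},{"dp":[0,-13.2,-15.1],"yaw":0},{"dp":[0,-18,-20],"yaw":0},{"dp":[0,-23.4,-25],"yaw":0},{"dp":[0,-29.7,-30],"yaw":0},{"dp":[0,-36.6,-35.4],"yaw":0},{"dp":[0,-44.3,-40.6],"yaw":0},{"dp":[0,-52.7,-45.7],"yaw":0}]}}

```text
clock: 4.9
eef_pos: [538.3, 89.2, 225.2]
tcp_rot: [3.138, -0.001, -0.193]
contact_force: [-5.5, -13.6, 15.2]
opening: 0.121
grasp_force: 40.7
```

Request:
{"method": "carry_out", "body": {"targets": [{"dp":[0,-9,-4.8],"yaw":0},{"dp":[0,-18.6,-9.3],"yaw":0},{"dp":[0,-28.7,-13.2],"yaw":0},{"dp":[0,-39.3,-16.6],"yaw":0},{"dp":[0,-50,-19.4],"yaw":0},{"dp":[0,-61.2,-21.5],"yaw":0},{"dp":[0,-72.4,-22.9],"yaw":0},{"dp":[0,-83.6,-23.7],"yaw":0},{"dp":[0,-94.6,-23.7],"yaw":0},{"dp":[0,-105.5,-23],"yaw":0},{"dp":[0,-116,-21.8],"yaw":0},{"dp":[0,-126,-20],"yaw":0}]}}

```text
clock: 6.4
eef_pos: [562.8, 215.5, 244.0]
tcp_rot: [-3.141, -0.0, -0.193]
contact_force: [1.7, -2.9, 2.3]
opening: 0.122
grasp_force: 41.9
```

Request:
{"method": "carry_out", "body": {"targets": [{"dp":[0,-9.6,2.3],"yaw":0},{"dp":[0,-18.5,4.9],"yaw":0},{"dp":[0,-26.8,7.8],"yaw":0},{"dp":[0,-34.3,10.8],"yaw":0},{"dp":[0,-41.1,13.9],"yaw":0},{"dp":[0,-47,16.9],"yaw":0},{"dp":[0,-52.2,19.7],"yaw":0},{"dp":[0,-56.5,22.2],"yaw":0},{"dp":[0,-59.8,24.3],"yaw":0},{"dp":[0,-62.3,26],"yaw":0},{"dp":[0,-63.8,27],"yaw":0},{"dp":[0,-64.3,27.2],"yaw":0}]}}

```text
clock: 7.9
eef_pos: [574.9, 277.8, 216.8]
tcp_rot: [3.141, 0.0, -0.193]
contact_force: [0.5, -1.7, 3.4]
opening: 0.122
grasp_force: 42.4
```

```bash
python3 arc.py|head -4
```

```text
[574.86058807 277.81939053 216.80259133] [ 0.53916353 -1.65531568  3.36125268] 0.12215426392128065 42.38567233085632
99.97240636721833 149.80259132625736 180.0980244281261
th 1.8428012694858684
1 th 1.84 dp y -0.0 z 0.0
```

Request:
{"method": "carry_out", "body": {"targets": [{"dp":[0,-0.8,0.6],"yaw":0},{"dp":[0,-1.6,1.1],"yaw":0},{"dp":[0,-2.4,1.7],"yaw":0},{"dp":[0,-3.2,2.2],"yaw":0},{"dp":[0,-3.2,2.2],"yaw":0}]}}

```text
clock: 8.52
eef_pos: [575.0, 278.4, 216.3]
tcp_rot: [3.138, 0.0, -0.193]
contact_force: [-6.4, -14.6, 19.3]
opening: 0.122
grasp_force: 44.1
```

```bash
python3 arc.py|head -3
```

```text
[575.03638886 278.4398892  216.28561765] [ -6.4223527  -14.57870651  19.32627068] 0.12192045832303251 44.077863693237305
100.61504910256542 149.28561765391146 180.02661954339277
th 1.8473645648247308
```

Request:
{"method": "carry_out", "body": {"targets": [{"dp":[0,1.5,-1],"yaw":0},{"dp":[0,2.7,-1.8],"yaw":0},{"dp":[0,2.7,-1.8],"yaw":0}]}}

```text
clock: 8.9
eef_pos: [575.0, 278.2, 216.5]
tcp_rot: [-3.142, 0.0, -0.194]
contact_force: [0.1, -2.2, 4.8]
opening: 0.122
grasp_force: 42.6
```

Request:
{"method": "carry_out", "body": {"targets": [{"dp":[0,0,0],"yaw":0},{"dp":[0,0,0],"yaw":0},{"dp":[0,0,0],"yaw":0},{"dp":[0,0,-2],"yaw":0},{"dp":[0,0,-10],"yaw":0},{"dp":[0,0,-25],"yaw":0},{"dp":[0,0,-45],"yaw":0},{"dp":[0,0,-60],"yaw":0},{"dp":[0,0,-65],"yaw":0}], "fingers": -0.35}}

```text
clock: 10.02
eef_pos: [575.6, 278.5, 283.1]
tcp_rot: [-3.14, -0.002, -0.193]
contact_force: [0.3, -0.5, -0.6]
opening: 0.325
grasp_force: 0.0
```

Run:
```python
from h import *
np.set_printoptions(precision=2,suppress=True)
T=r.get_calibration('top');S=r.get_calibration('scene')
t=r.grab_frame('top');sc=r.grab_frame('scene')
cv2.imwrite('pics/top1.png',t[:,:,::-1])
def big(im,x0,y0,x1,y1,f): return cv2.resize(im[y0:y1,x0:x1],None,fx=f,fy=f,interpolation=cv2.INTER_CUBIC)
a=big(t,160,165,260,265,4);b=big(sc,240,120,340,220,4)
cv2.imwrite('pics/c2.png',np.hstack([a,b])[:,:,::-1])
s=r.sense();print(s['eef_pos'],s['qpos'],s['clock'])
```

```text
[575.24 278.32 282.06] [ 0.45  0.34  1.56 -0.    1.25  2.21] 10.125
```

View pics/c2.png

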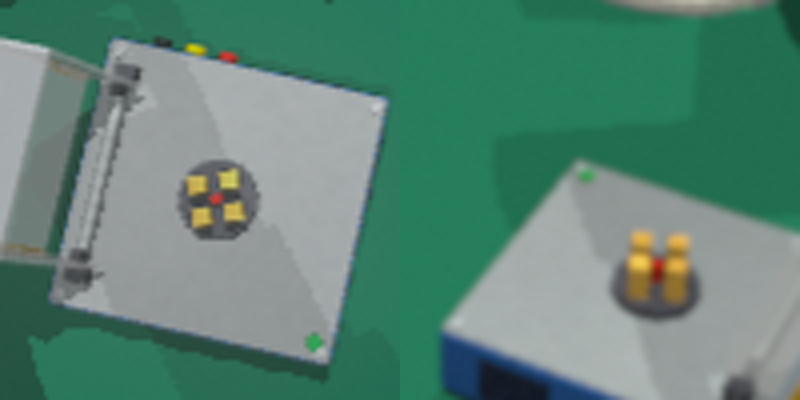

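Hood is open on its stop (leaning off to the left); the hub's disc is at crop (218,200), i.e. top px (214.5,215), with the cross visible. Next, wrist view over the hub.

Request:
{"method": "carry_out", "body": {"targets": [{"dp":[-2,18,0],"yaw":0},{"dp":[-6,55,2],"yaw":0},{"dp":[-11,100,5],"yaw":0},{"dp":[-16,145,9],"yaw":0},{"dp":[-20,178,11],"yaw":0},{"dp":[-22,194,12],"yaw":0},{"dp":[-22,198,12],"yaw":0},{"dp":[-22,198,12],"yaw":0},{"dp":[-22,198,12],"yaw":0}], "fingers": 0}}

```text
clock: 11.25
eef_pos: [515.7, 89.0, 269.3]
tcp_rot: [-3.141, -0.0, -0.193]
contact_force: [0.4, -0.1, -0.7]
opening: 0.505
grasp_force: 0.0
```

Run:
```python
from h import *
np.set_printoptions(precision=2,suppress=True)
s=r.sense();c=r.get_calibration('wrist');im=r.grab_frame('wrist');cv2.imwrite('pics/w2.png',im[:,:,::-1]);print(s['eef_pos'],s['tcp_rot'],abs(s['qvel']).max(),s['qpos'])
np.save('w2cal.npy',c,allow_pickle=True)
print(proj(c,[[540,96,94],[592,-226,57]]))
```

```text
[515.73  89.   269.35] [-3.14 -0.   -0.19] 0.002215475223854225 [0.17 0.16 1.82 0.   1.16 1.93]
[[248.97 152.14]
 [535.74  43.85]]
```

View pics/w2.png

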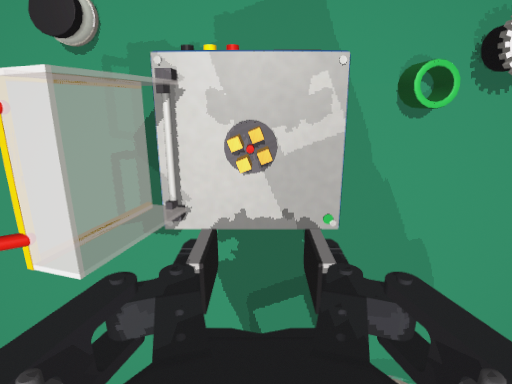

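The wrist view shows the four jaws at (235,144), (256,135), (264,156), (244,164) and the pin at (250,150); the gear is at the right edge.

Run:
```python
from h import *
np.set_printoptions(precision=2,suppress=True)
c=np.load('w2cal.npy',allow_pickle=True).item();im=cv2.imread('pics/w2.png')[:,:,::-1].copy()
for lo in (120,190):
    m=mask(im,(15,120,lo),(32,255,255),(220,115,285,185))
    n,l,st,ce=cv2.connectedComponentsWithStats(m);J=ce[1:][st[1:,4]>40];print(st[1:,4])
    P=plane(c,J,94);C=P.mean(0);v=P-C;a=np.degrees(np.arctan2(v[:,1],v[:,0]));print(J,C,np.hypot(v[:,0],v[:,1]));print('jaw az',a, 'slot mod90',np.degrees(np.angle(np.exp(4j*np.radians(a)).mean()))/4+45)
d=mask(im,(0,0,20),(180,255,110),(215,110,285,190));d=cv2.morphologyEx(d|mask(im,(0,110,90),(32,255,255),(220,115,285,185)),cv2.MORPH_CLOSE,np.ones((5,5)))
k=max(cv2.findContours(d,0,2)[0],key=cv2.contourArea);e=cv2.fitEllipse(k);print('disc',e,plane(c,[e[0]],68))
p=pts(mask(im,(0,150,120),(6,255,255),(235,140,265,160)));print('pin',p.mean(0),plane(c,[p.mean(0)],84))
```

```text
[186 186 201 197]
[[255.67 134.74]
 [234.36 143.33]
 [264.02 155.27]
 [243.18 163.53]] [542.72  95.1   94.  ] [15.79 15.96 15.89 15.73]
jaw az [ -35.     56.98 -123.21  145.27] slot mod90 11.010001864763623
[170 167 161 160]
[[255.62 135.1 ]
 [234.34 143.76]
 [264.27 156.47]
 [243.18 164.79]] [541.91  95.22  94.  ] [16.18 16.18 16.24 16.19]
jaw az [ -34.06   55.77 -124.2   145.75] slot mod90 10.816042675208429
disc ((251.95567321777344, 145.19796752929688), (47.525936126708984, 51.19363784790039), 163.3065948486328) [[543.09  93.02  68.  ]]
pin [249.71 148.73] [[541.9   95.19  84.  ]]
```

Request:
{"method": "carry_out", "body": {"targets": [{"dp":[7,20,0],"yaw":-2},{"dp":[22,62,4],"yaw":-6},{"dp":[42,118,12],"yaw":-11},{"dp":[64,177,24],"yaw":-16},{"dp":[85,234,37],"yaw":-20},{"dp":[101,278,45],"yaw":-22},{"dp":[109,300,49],"yaw":-23},{"dp":[111,306,49],"yaw":-23},{"dp":[111,306,49],"yaw":-23},{"dp":[111,306,49],"yaw":-23}], "fingers": 0}}

```text
clock: 12.55
eef_pos: [565.6, -232.2, 220.7]
tcp_rot: [-3.141, -0.0, 0.209]
contact_force: [-0.1, -0.1, -0.5]
opening: 0.5
grasp_force: 0.0
```

Run:
```python
from h import *
np.set_printoptions(precision=2,suppress=True)
s=r.sense();c=r.get_calibration('wrist');im=r.grab_frame('wrist');cv2.imwrite('pics/w3.png',im[:,:,::-1]);print(s['eef_pos'],s['tcp_rot'],abs(s['qvel']).max())
np.save('w3cal.npy',c,allow_pickle=True)
print(proj(c,[[592,-226,57],[592,-226,91]]))
```

```text
[ 565.63 -232.22  220.68] [-3.14 -0.    0.21] 0.0038916972023673607
[[259.22 149.09]
 [259.07 154.69]]
```

View pics/w3.png

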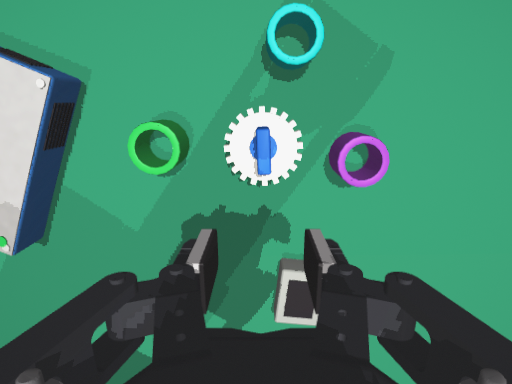

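The gear is centred at (263,146), wing upright at about (263.5,151), nearly aligned with the tool.

Run:
```python
from h import *
np.set_printoptions(precision=2,suppress=True)
c=np.load('w3cal.npy',allow_pickle=True).item();im=cv2.imread('pics/w3.png')[:,:,::-1].copy()
w=(220,100,310,192)
m=mask(im,(0,0,170),(180,70,255),w);m=cv2.morphologyEx(m,cv2.MORPH_CLOSE,np.ones((21,21)));k=max(cv2.findContours(m,0,2)[0],key=cv2.contourArea);e=cv2.fitEllipse(k);cc,rad=cv2.minEnclosingCircle(k);print(e,cc,plane(c,[e[0],cc],57))
b=mask(im,(100,120,60),(130,255,255),w);hsv=cv2.cvtColor(im,cv2.COLOR_RGB2HSV)
for r0 in range(122,182,4):
    x=np.flatnonzero(b[r0]);print(r0,x.min() if len(x) else None,x.max() if len(x) else None,[int(v) for v in hsv[r0,x,2]][::2])
```

```text
((262.96575927734375, 145.6098175048828), (77.22455596923828, 78.15460968017578), 22.429349899291992) (262.95281982421875, 145.5) [[ 596.02 -228.82   57.  ]
 [ 596.12 -228.79   57.  ]]
122 None None []
126 None None []
130 256 268 [165, 228, 229, 230, 232, 234, 224]
134 256 269 [171, 236, 236, 238, 239, 241, 230]
138 254 272 [155, 152, 235, 236, 238, 239, 240, 232, 217, 239]
142 251 275 [228, 155, 154, 205, 235, 237, 238, 240, 240, 215, 239, 239, 240]
146 250 276 [238, 238, 155, 126, 230, 236, 237, 239, 239, 236, 191, 239, 243, 239]
150 250 275 [240, 237, 208, 137, 224, 235, 237, 238, 238, 237, 170, 238, 246]
154 252 274 [237, 155, 144, 221, 235, 237, 238, 238, 238, 192, 238, 243]
158 256 270 [155, 225, 241, 237, 237, 238, 242, 191]
162 257 270 [163, 245, 245, 245, 245, 245, 236]
166 258 270 [225, 245, 245, 245, 245, 244, 224]
170 258 270 [202, 242, 245, 244, 244, 244, 227]
174 260 265 [195, 194, 188]
178 None None []
```

Run:
```python
from h import *
np.set_printoptions(precision=2,suppress=True)
c=np.load('w3cal.npy',allow_pickle=True).item()
P=plane(c,[(263,130),(264.4,170),(263.7,150.3)],91);d=P[0]-P[1];print(P,np.degrees(np.arctan2(d[1],d[0])))
s=r.sense();y=s['tcp_rot'][2];print(s['eef_pos'],np.degrees(y))
def dp(w,y): return np.array([w[0]*np.cos(y)+w[1]*np.sin(y),w[0]*np.sin(y)-w[1]*np.cos(y),-w[2]])
print(dp(np.array([595.5,-229,66])-s['eef_pos'],y))
```

```text
[[ 613.09 -224.92   91.  ]
 [ 579.88 -233.27   91.  ]
 [ 596.51 -229.08   91.  ]] 14.117493855769201
[ 565.64 -232.25  220.73] 11.980397996942687
[ 29.89   3.02 154.73]
```

Request:
{"method": "carry_out", "body": {"targets": [{"dp":[5,1,8],"yaw":-1},{"dp":[14,2,26],"yaw":-2},{"dp":[24,3,52],"yaw":-2},{"dp":[30,3,82],"yaw":-2},{"dp":[30.5,3,110],"yaw":-2},{"dp":[30.5,3,132],"yaw":-2},{"dp":[30.5,3,146],"yaw":-2},{"dp":[30.5,3,151],"yaw":-2},{"dp":[30.5,3,152],"yaw":-2},{"dp":[30.5,3,152],"yaw":-2}]}}

```text
clock: 13.85
eef_pos: [596.5, -230.3, 69.1]
tcp_rot: [3.141, -0.001, 0.243]
contact_force: [-0.5, -0.2, -0.9]
opening: 0.499
grasp_force: 0.0
```

Request:
{"method": "carry_out", "body": {"targets": [{"dp":[0,0,0],"yaw":0},{"dp":[0,0,0],"yaw":0},{"dp":[0,0,0],"yaw":0},{"dp":[0,0,0],"yaw":0},{"dp":[0,0,0],"yaw":0},{"dp":[0,0,0],"yaw":0},{"dp":[0,0,0],"yaw":0}], "fingers": -1, "grip_force": 80}}

```text
clock: 14.72
eef_pos: [596.4, -230.3, 69.2]
tcp_rot: [3.141, -0.001, 0.243]
contact_force: [-0.3, -0.1, 5.4]
opening: 0.128
grasp_force: 78.8
```

Run:
```python
from h import *
np.set_printoptions(precision=2,suppress=True)
s=r.sense();y=s['tcp_rot'][2];print(s['eef_pos'],np.degrees(s['tcp_rot']),s['contact_force'],s['wrist_torque'],s['opening'],s['grasp_force'])
def dp(w,y): return np.array([w[0]*np.cos(y)+w[1]*np.sin(y),w[0]*np.sin(y)-w[1]*np.cos(y),-w[2]])
# hub (542,95.2): gear grasp tcp = gear centre; TCP z offset from gear underside
off=s['eef_pos'][2]-45
print('zoff',off,dp(np.array([542,95.2,94+30+off])-s['eef_pos'],y))
```

```text
[ 596.41 -230.29   69.17] [179.96  -0.05  13.91] [-0.35 -0.13  5.43] [ 0.09  0.12 -0.01] 0.12758443498331398 78.75967741012573
zoff 24.16960864152331 [  25.44 -329.02  -79.  ]
```

Request:
{"method": "carry_out", "body": {"targets": [{"dp":[0,0,-5],"yaw":0},{"dp":[0,0,-18],"yaw":0},{"dp":[0,0,-36],"yaw":0},{"dp":[1,-8,-54],"yaw":0},{"dp":[2,-28,-68],"yaw":0},{"dp":[5,-65,-76],"yaw":0.5},{"dp":[9,-112,-79],"yaw":1},{"dp":[13,-166,-79],"yaw":1.5},{"dp":[17,-220,-79],"yaw":2},{"dp":[21,-268,-79],"yaw":2.5},{"dp":[24,-304,-79],"yaw":3},{"dp":[25,-323,-79],"yaw":3.1}]}}

```text
clock: 16.23
eef_pos: [541.5, 91.9, 148.0]
tcp_rot: [-3.141, -0.0, 0.191]
contact_force: [-0.0, -0.7, -1.6]
opening: 0.123
grasp_force: 78.1
```

Request:
{"method": "carry_out", "body": {"targets": [{"dp":[0.3,-4,0],"yaw":0},{"dp":[0.3,-5.5,0],"yaw":0},{"dp":[0.3,-5.5,0],"yaw":0},{"dp":[0.3,-5.5,0],"yaw":0}]}}

```text
clock: 16.73
eef_pos: [541.9, 94.1, 147.3]
tcp_rot: [3.142, 0.0, 0.188]
contact_force: [0.3, 0.2, -1.2]
opening: 0.127
grasp_force: 78.1
```

Run:
```python
from h import *
np.set_printoptions(precision=2,suppress=True)
s=r.sense();print(s['eef_pos'],np.degrees(s['tcp_rot']),s['contact_force'],s['wrist_torque'],s['opening'],s['grasp_force'])
im=r.grab_frame('wrist');sc=r.grab_frame('scene');t=r.grab_frame('top')
a=cv2.resize(sc[120:220,240:340],(400,400),interpolation=cv2.INTER_CUBIC);b=cv2.resize(im[40:240,150:350],(400,400))
cv2.imwrite('pics/c3.png',np.hstack([a,b])[:,:,::-1])
```

```text
[541.94  94.08 147.34] [180.     0.01  10.75] [ 0.26  0.23 -1.2 ] [-0.02 -0.03  0.02] 0.12705842062282754 78.10309052467346
```

View pics/c3.png

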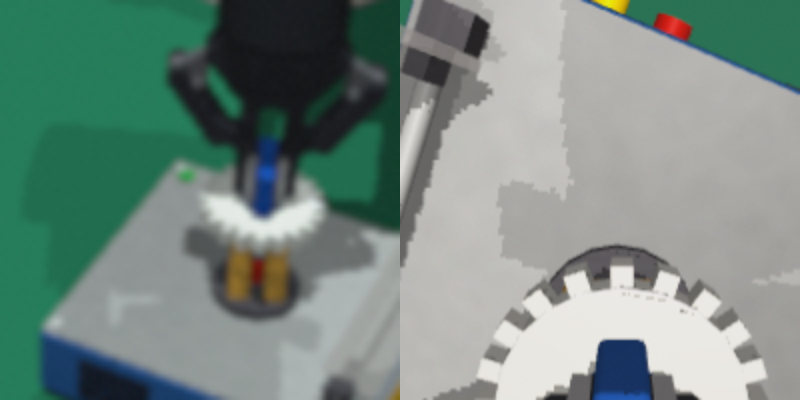

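The gear is held level above the jaws, stem roughly over the slot. Descend gently in stages with force checks.

Request:
{"method": "carry_out", "body": {"targets": [{"dp":[0,0,3],"yaw":0},{"dp":[0,0,7],"yaw":0},{"dp":[0,0,9],"yaw":0},{"dp":[0,0,11],"yaw":0},{"dp":[0,0,13],"yaw":0},{"dp":[0,0,14],"yaw":0},{"dp":[0,0,14],"yaw":0}]}}

```text
clock: 17.75
eef_pos: [541.8, 94.9, 133.3]
tcp_rot: [-3.142, 0.0, 0.189]
contact_force: [0.1, 0.0, -0.8]
opening: 0.123
grasp_force: 78.1
```

```bash
cat > st.py <<'E'
from h import *
np.set_printoptions(precision=2,suppress=True)
s=r.sense();print(s['clock'],s['eef_pos'],np.degrees(s['tcp_rot']),s['contact_force'],s['wrist_torque'],s['opening'],s['grasp_force'])
E
python3 st.py
```

```text
17.75 [541.78  94.92 133.34] [-180.      0.     10.82] [ 0.13  0.04 -0.84] [ 0.01  0.04 -0.04] 0.12323990312171643 78.10213565826416
```

Request:
{"method": "carry_out", "body": {"targets": [{"dp":[0,0,2],"yaw":0},{"dp":[0,0,4],"yaw":0},{"dp":[0,0,6],"yaw":0},{"dp":[0,0,8],"yaw":0},{"dp":[0,0,9],"yaw":0},{"dp":[0,0,9],"yaw":0}]}}

```text
clock: 18.5
eef_pos: [541.9, 95.0, 124.6]
tcp_rot: [-3.142, -0.0, 0.189]
contact_force: [-1.3, -0.1, 2.8]
opening: 0.126
grasp_force: 78.5
```

```bash
python3 st.py
```

```text
18.5 [541.92  94.95 124.55] [-180.     -0.02   10.81] [-1.27 -0.13  2.81] [ 0.01  0.14 -0.04] 0.12553421152747749 78.50052237510681
```

Request:
{"method": "carry_out", "body": {"targets": [{"dp":[0,0,1.5],"yaw":0},{"dp":[0,0,3],"yaw":0},{"dp":[0,0,4.5],"yaw":0},{"dp":[0,0,5.5],"yaw":0},{"dp":[0,0,6.5],"yaw":0},{"dp":[0,0,7],"yaw":0},{"dp":[0,0,7],"yaw":0}]}}

```text
clock: 19.38
eef_pos: [541.9, 95.0, 118.1]
tcp_rot: [-3.142, -0.0, 0.189]
contact_force: [-3.6, -1.2, 12.8]
opening: 0.124
grasp_force: 80.4
```

```bash
python3 st.py
```

```text
19.375 [541.94  94.97 118.13] [-180.     -0.02   10.82] [-3.61 -1.19 12.75] [-0.13  0.67  0.  ] 0.12434339602392772 80.437753200531
```

Request:
{"method": "carry_out", "body": {"targets": [{"dp":[0,0,0.7],"yaw":0},{"dp":[0,0,1.4],"yaw":0},{"dp":[0,0,2],"yaw":0},{"dp":[0,0,2],"yaw":0},{"dp":[0,0,2],"yaw":0}]}}

```text
clock: 20.0
eef_pos: [542.0, 94.9, 118.0]
tcp_rot: [3.142, -0.001, 0.189]
contact_force: [-11.2, -1.6, 34.7]
opening: 0.13
grasp_force: 83.9
```

```bash
cat >> st.py <<'E'
im=r.grab_frame('wrist');sc=r.grab_frame('scene')
a=cv2.resize(sc[120:220,240:340],(500,500),interpolation=cv2.INTER_CUBIC)
cv2.imwrite('pics/c4.png',a[:,:,::-1])
E
python3 st.py
```

```text
20.0 [542.02  94.95 118.02] [180.    -0.05  10.81] [-11.19  -1.61  34.69] [-0.35  2.    0.01] 0.13002471837880175 83.93821477890015
```

View pics/c4.png

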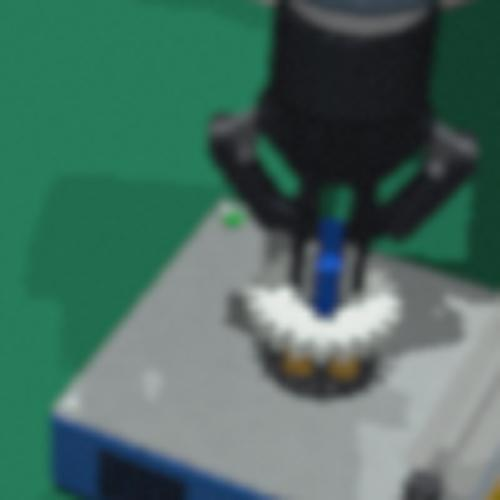

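The gear is seated: it hit a hard stop at TCP z = 118.0 (home computed as 118.2). I'll ease the push slightly and hand in.

Request:
{"method": "carry_out", "body": {"targets": [{"dp":[0,0,-0.8],"yaw":0},{"dp":[0,0,-0.8],"yaw":0},{"dp":[0,0,-0.8],"yaw":0}]}}

```text
clock: 20.48
eef_pos: [542.0, 95.0, 118.1]
tcp_rot: [3.142, -0.001, 0.189]
contact_force: [-8.3, -0.3, 26.8]
opening: 0.123
grasp_force: 82.0
```

```bash
python3 st.py; python3 -c "
from rig import r
s=r.sense()
if s['contact_force'][2]>16 and s['eef_pos'][2]<118.5: print(r.sign_off())"
```

```text
20.475 [541.98  94.95 118.06] [180.    -0.04  10.81] [-8.25 -0.29 26.8 ] [-0.29  1.49 -0.02] 0.12339437642629392 82.02771306037903
the job is handed in; nothing more can be done
None
```

I laid the hood back onto its open stop, then meshed the gear with the spindle and pressed it fully home; I handed the job in at about 20 s with the gear still gripped and held down at about 27 N.

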